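# Hang the gauge holder on the slotted upright and seat the air density gauge

### The arm

A 7-joint arm with a two-finger parallel gripper is mounted at the origin on the work surface. World frame = base frame: x ahead of the robot, y to its left, z up, the work surface at z = 0. Lengths are in m, angles in rad, forces in N, time in s.
With the tool pointing down it reaches from about 0.4 to 0.875 m from the base axis. Payload 6.5 kg.
Tool frame: the origin (TCP) lies at the centre of the arm's flange, where the gripper is bolted on; the fingertips stand 166 mm ahead of it and the grasp point (between the pads) lies 147 mm ahead of it (ctrl.grip_point_offset is the distance from the TCP to the grasp point, in m); z points along the fingers, y is the direction in which the jaws open and shut (so a half turn about z gives the same grasp; the last joint's range is limited). The gripper opens to 88 mm and grips with 3 to 60 N. Pads are 18 mm wide; open, the fingers measure 123 mm over their backs; the gripper's body (75 mm by 187 mm) begins 45 mm behind the grasp point.
Start: joints at [-1.315, 0.536, -0.004, 1.538, 0.003, 1.067, -0.071], TCP at [0.206, 0.617, 0.405] pointing down, gripper open.
Joint ranges: [-2.7, 2.7], [-0.37, 2.16], [-1.27, 1.26], [0.24, 2.4], [-1.31, 4.45], [0.19, 1.91], [-2.76, 2.76]. Speed limits (rad/s): [2.39, 2.39, 3.14, 3.14, 3.14, 3.14, 3.14].

### API

Orientations are given as a 3x3 rotation matrix whose columns are the frame's x, y, z axes.
In Python, from plant import ctrl, hand, snapshot, camera_info, job_done gives the robot as it stands. Calls block until the motion is done:
- ctrl.movep(position, orientation): joint-space move of the TCP to a pose.
- ctrl.move_straight(position, max_speed=0.15, rot=None, threshold=None): straight line of the TCP; rot=None keeps the orientation; max_speed is the mean speed in m/s. With threshold (N) it stops when the force on the tool has changed by that much, and returns True; else False.
- ctrl.goto_joints(angles): joint-space move.
- hand.ungrasp() and hand.close(strength=None): open the fingers fully, or close them until they stop; strength is the grip in N (None keeps the last).
- ctrl.pause(seconds).
- ctrl.ik(position, orientation): joint angles nearest the present ones, or None.
- ctrl.read_state(): the state.
- snapshot(name): name is "scene" or "top"; returns the picture (400x640x3 uint8, red, green, blue); there is no depth.
- camera_info(name): a dict with "mtx" (3x3 intrinsics, pixels), "k1" (the pictures are not rectified: a ray, as slopes to the right and down, at radius r is drawn at 1 + k1 r^2 times it, then the intrinsics apply), "R" (3x3) and "t" (3): a world point X has camera coordinates R X + t. Camera axes: x right, y down, z forward; pixel columns grow to the right and rows downward; lengths in m; the calibration is good to about 2 mm. A picture is of the moment at which its call begins. camera_info takes no time and is no camera call.
A pose or a line that the arm cannot do raises ctrl.IKError and nothing moves.
- job_done(): hands the job in, once; it reports no verdict.
The state is a dict: "clock": time; "joint_pos": joint angles; "joint_vel": joint speeds; "joint_efforts": joint torques, N m; "ee_pos": TCP position; "eef_rot": TCP orientation; "force": force on the tool from outside, world axes, zero at the start; "moment": the same for the moment, N m; "opening": finger opening in m.
Only numpy, scipy, OpenCV 4.12 (cv2) and the standard library are available. Lean on these libraries where they do the work, as an engineer would, in place of code of your own. Each camera call takes 0.05 s, during which the arm holds its last target.

### The job

Hang the red gauge holder on the upright with the yellow cap: press its two hook tabs into the slots, the upper tab in the slot inside the yellow painted band, and push it down until it is fully engaged; let go of it. Then set the air density gauge upright and gently in the holder's ring, flange resting on the ring, and let go. Do not disturb the float bowl, funnel, manifold or jet case.

Things in the scene. Friction and masses are not known exactly. Their poses are not given: they have to be found in the camera images.
- upright: Fixed dark steel channel post with a YELLOW cap, 44 wide x 30 deep, cap top at 276 mm, on a 90 x 90 x 6 mm foot. Origin: centre of the foot's underside, z up. The slotted front sheet (4 mm, x = -15 to -11 mm) faces its own -x; open at the back. One column of six slots at y = 0, each 9 wide x 23 mm high, lower edges at z = 60, 95, 130, 165, 200, 235 mm. Side, place and yaw vary.
- seat (a point): Point on the yellow-capped upright: middle of the lower edge of the wanted upper slot (ringed by a yellow painted band z = 196 to 227 mm), on the sheet's front surface: upright frame x = -15, y = 0, z = 200 mm; axes as the upright. The lower tab then enters the slot with its edge at 130 mm.
- plain_upright: Fixed obstacle: the same post with a grey cap and no band. Not to be used.
- bracket: Loose red steel gauge holder, about 0.3 kg, standing on the shelf in its hanging attitude (z up). Origin: on its underside (shelf level), below the grip place; +x points to the hook tabs. Back plate x = 60 to 65, 26 mm wide, z = 0 to 115 mm; its +x face bears on the upright's sheet. Hung, its underside is 100 mm above the shelf and it sags about 1.5 degrees.
- grip (a point): Point on the holder's web where it is to be gripped, across y: holder frame x = 0, y = 0, z = 28 mm; axes as the holder. The web is 10 mm thick, x = -16 to 60, z = 0 to 45 mm; the taller back plate starts 60 mm towards +x and the ring's edge is 25 mm towards -x.
- hook (a point): Underside of the upper tab's neck in the plane of the plate's +x face (holder frame 65, 0, 100 mm; axes as the holder); meets seat when engaged. Two tabs 5 mm thick, necks 6 high, 10.5 long, undersides at z = 30 and 100; 4 mm end lips hang 8 mm below, with a 6.5 mm gap to the plate. A tab enters with its neck's underside 8 to 17 mm above the slot's edge, plate to sheet, then goes down to it.
- ring (a point): Point on the holder: centre of its horizontal open ring at the ring's top surface (holder frame x = -60, y = 0, z = 14 mm). Ring inner radius 29, outer radius 35, z = 0 to 14 mm, open below.
- gauge: Loose steel air density gauge, about 0.25 kg, round, standing upright, 63 mm high; origin: centre of its underside, z up. Spigot radius 25 (chamfered foot), z = 0 to 28 mm, goes down into the ring; flange radius 36, z = 28 to 33 mm, rests on the ring; housing to be gripped, radius 27 (54 mm across), z = 33 to 63 mm. White dial, red pointer on top.
- gauge_seat (a point): Point on the gauge: centre of the flange's underside (z = 28 mm). It meets point ring when the gauge is seated.
- float_bowl: Bystander: blue float bowl, open cup of radius 30 mm with two ears (80 mm over all), 40 mm high; origin under its centre.
- funnel: Bystander: yellow funnel standing on its mouth, radius 42 mm, spout up, 85 mm high; origin under its centre.
- manifold: Bystander: cast aluminium intake manifold lying down, 112 (x) x 75 (y) x 62 mm high; origin under its centre.
- jet_case: Bystander: closed grey and green jet case, 82 (x) x 112 (y) x 34 mm high; origin under its centre.
Things that resemble listed ones, but are neither listed nor needed, are in the scene too. There is more than one size of the gauge; the job needs the middle-sized. There is more than one size of the bracket; the job needs the middle-sized.

How it is judged:
By the outcome, as a careful person would: the job done as asked, in the order asked, and still so for the second after the job is handed in, with the robot touching nothing.
It also fails if it takes over 67 s, if anything falls off the work surface, if the arm or the gripper's body presses on something with over 40 N, if the wrist force passes 120 N, or if a joint passes its speed limit or range.

## Working session

There is one attempt and no reset: what is moved stays moved. The work goes in short steps, each a Python script; the robot and the scene stay as the last script left them, time stands still between calls to the robot, and variables do not carry over. Pictures are saved under pics/ and viewed, and the job is handed in when it is done.

```bash
ls; mkdir -p pics; python3 - <<'E'
from plant import *
import cv2
for n in("scene","top"):
    im=snapshot(n); cv2.imwrite(f"pics/{n}0.png",im[:,:,::-1])
    c=camera_info(n); print(n,c)
print(ctrl.read_state()["clock"], ctrl.grip_point_offset)
print(ctrl.read_state()["eef_rot"])
E
```

```text
pics
scene {'mtx': array([[375.17082894,   0.        , 316.23052162],
       [  0.        , 375.17082894, 203.87009115],
       [  0.        ,   0.        ,   1.        ]]), 'k1': -0.041663306400615704, 'R': array([[ 0.59172097,  0.80594388, -0.01790971],
       [ 0.4718479 , -0.36427127, -0.80291095],
       [-0.65362517,  0.46664858, -0.59582988]]), 't': array([-0.30877362, -0.12803294,  1.62896884])}
top {'mtx': array([[423.4895265 ,   0.        , 319.56776111],
       [  0.        , 423.4895265 , 192.09694176],
       [  0.        ,   0.        ,   1.        ]]), 'k1': -0.08050065708459028, 'R': array([[ 2.25310230e-03, -9.99950708e-01, -9.66976085e-03],
       [-9.87711388e-01, -7.14189699e-04, -1.56287247e-01],
       [ 1.56272638e-01,  9.90306407e-03, -9.87664311e-01]]), 't': array([0.00693251, 0.52523661, 1.08054244])}
0.1 0.1473
[[-9.48672753e-01  3.16259139e-01 -4.05037803e-04]
 [ 3.16259384e-01  9.48671543e-01 -1.51865070e-03]
 [-9.60393248e-05 -1.56879955e-03 -9.99998765e-01]]
```

View pics/scene0.png

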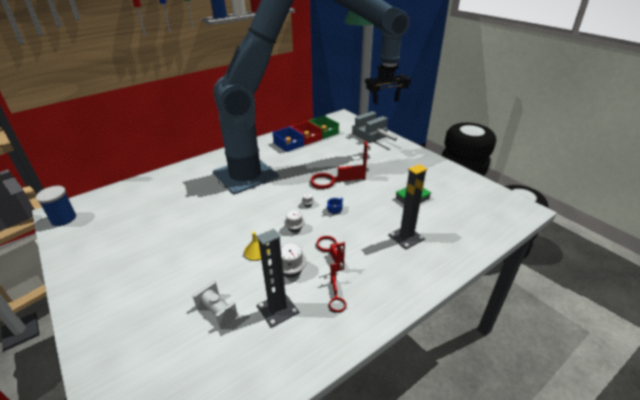

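View pics/top0.png

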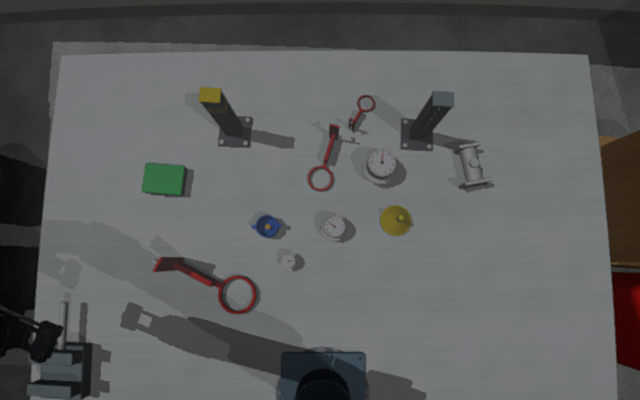

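```bash
cat > h.py <<'E'
import numpy as np, cv2
from plant import *
def proj(n,X):
    c=camera_info(n); X=np.atleast_2d(X).astype(float)
    rv=cv2.Rodrigues(c["R"])[0]
    p,_=cv2.projectPoints(X.reshape(-1,1,3),rv,c["t"],c["mtx"],np.array([c["k1"],0,0,0.]))
    return p.reshape(-1,2)
def back(n,uv,z):
    c=camera_info(n)
    q=cv2.undistortPoints(np.array(uv,float).reshape(-1,1,2),c["mtx"],np.array([c["k1"],0,0,0.])).reshape(-1,2)
    d=np.c_[q,np.ones(len(q))]@c["R"]; o=-c["R"].T@c["t"]
    return o+d*((z-o[2])/d[:,2])[:,None]
def crop(im,x0,y0,w,h,s,name):
    o=cv2.resize(im[y0:y0+h,x0:x0+w,::-1],None,fx=s,fy=s,interpolation=cv2.INTER_CUBIC)
    cv2.imwrite("pics/"+name,o)
E
python3 - <<'E'
from h import *
a=cv2.imread("pics/top0.png")[:,:,::-1]; b=cv2.imread("pics/scene0.png")[:,:,::-1]
crop(a,180,80,200,150,4,"t_a.png")
crop(a,240,150,180,130,4,"t_g.png")
crop(b,290,150,150,110,5,"s_a.png"); crop(b,280,170,120,150,4,"s_b.png")
E
```

```text
(no output)
```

View pics/t_a.png

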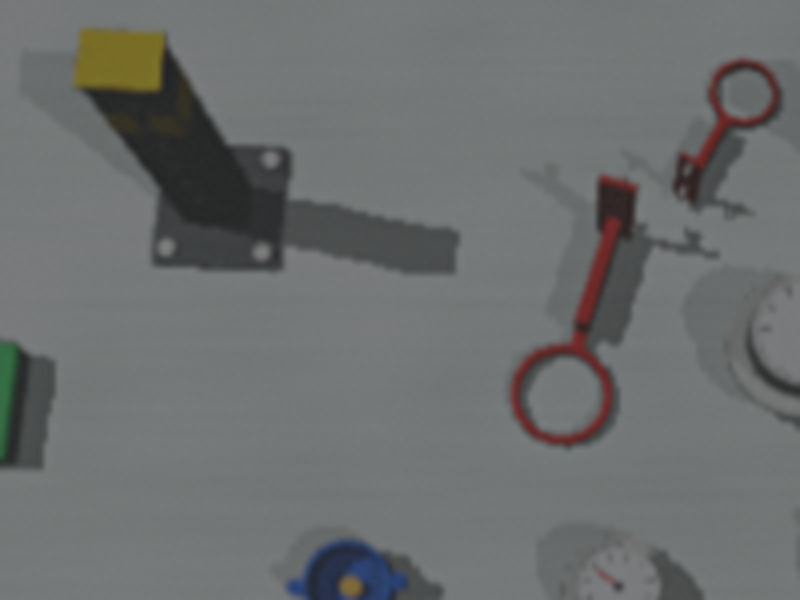

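View pics/t_g.png

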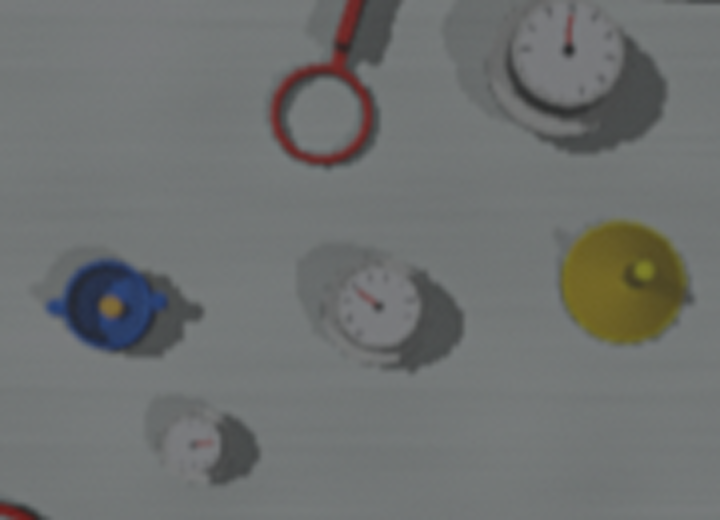

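View pics/s_a.png

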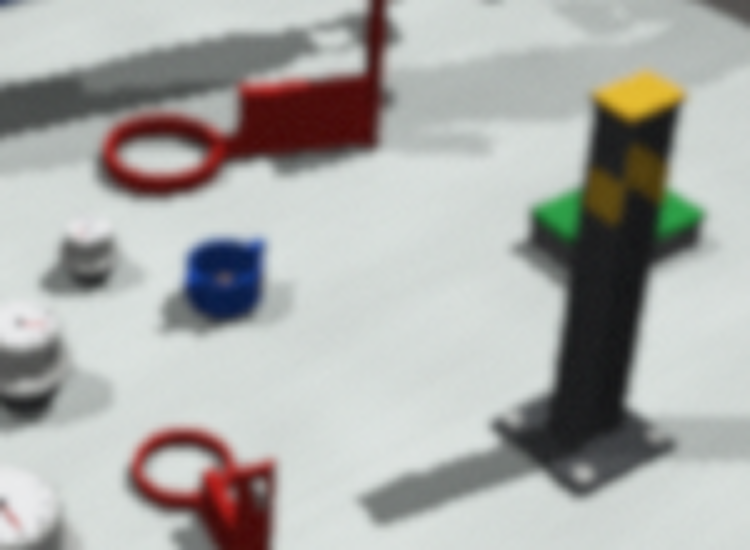

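View pics/s_b.png

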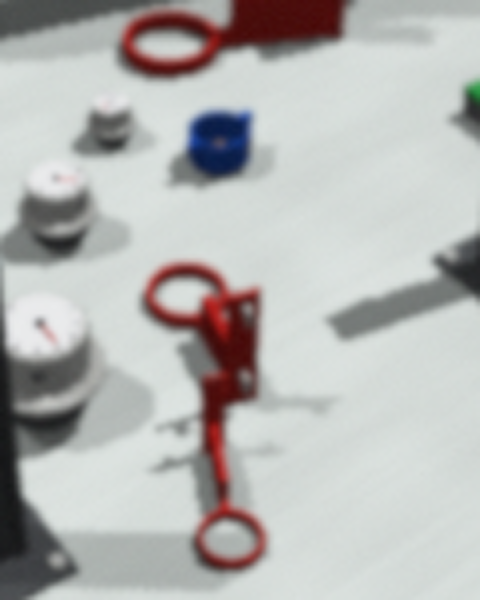

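```bash
python3 - <<'E'
from h import *
for n in("scene","top"):
    c=camera_info(n); print(n,-c["R"].T@c["t"])
a=cv2.imread("pics/top0.png")[:,:,::-1]; b=cv2.imread("pics/scene0.png")[:,:,::-1]
g=lambda im:(255*(im/255.)**0.45).astype(np.uint8)
crop(g(a),190,80,70,75,8,"t_c.png")
crop(g(b),385,160,55,90,6,"s_c.png")
print(back("top",[[180+80/4,80+30/4],[180+166/4,80+32/4],[180+163/4,80+91/4],[180+75/4,80+90/4]],.276).round(3))
print(back("scene",[[290+592/5,150+97/5],[290+645/5,150+70/5],[290+685/5,150+95/5],[290+632/5,150+124/5]],.276).round(3))
print(back("top",[[180+167/4,80+247/4],[180+262/4,80+252/4],[180+271/4,80+159/4]],.006).round(3))
E
```

```text
scene [ 1.30785492 -0.55794052  0.86225921]
top [ 0.34990734 -0.0033934   1.14936803]
[[0.722 0.27  0.276]
 [0.72  0.222 0.276]
 [0.685 0.222 0.276]
 [0.687 0.27  0.276]]
[[0.694 0.221 0.276]
 [0.692 0.27  0.276]
 [0.726 0.266 0.276]
 [0.729 0.216 0.276]]
[[0.674 0.283 0.006]
 [0.67  0.216 0.006]
 [0.738 0.212 0.006]]
```

View pics/t_c.png

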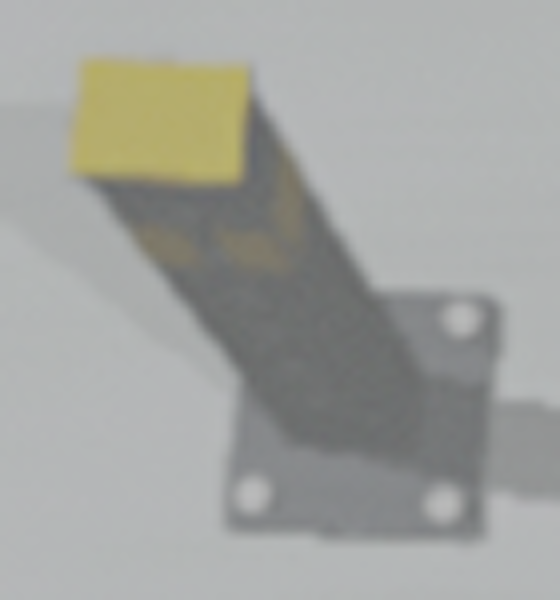

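View pics/s_c.png

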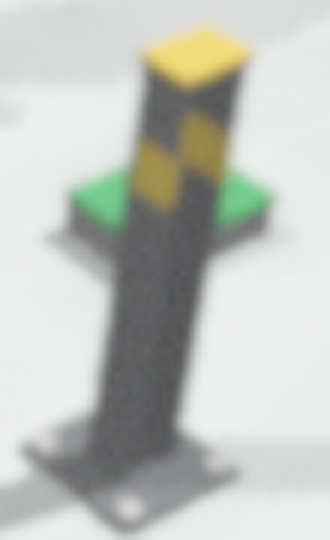

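```bash
cat > fit.py <<'E'
from h import *
from scipy.optimize import minimize
from scipy.spatial import ConvexHull
def box(x0,x1,y0,y1,z0,z1):
    return np.array([[x,y,z] for x in(x0,x1) for y in(y0,y1) for z in(z0,z1)])/1000.
def cyl(r,z0,z1,cx=0,cy=0,n=40):
    a=np.linspace(0,2*np.pi,n,endpoint=False)
    return np.concatenate([np.c_[cx+r*np.cos(a),cy+r*np.sin(a),0*a+z] for z in(z0,z1)])/1000.
def arcs(ri,ro,z0,z1,cx,n=36):
    out=[]
    a=np.linspace(0,2*np.pi,n+1)
    for i in range(n):
        out.append(np.array([[cx+r*np.cos(t),r*np.sin(t),z] for r in(ri,ro) for t in(a[i],a[i+1]) for z in(z0,z1)])/1000.)
    return out
BR=[box(60,65,-13,13,0,115),box(-26,60,-5,5,0,14),box(-16,60,-5,5,0,45)]+arcs(29,35,0,14,-60)
for z in(30,100): BR+= [box(65,75.5,-2.5,2.5,z,z+6),box(71.5,75.5,-2.5,2.5,z-8,z+6)]
def pose(p):
    x,y,yaw=p[:3]; z=p[3] if len(p)>3 else 0
    c,s=np.cos(yaw),np.sin(yaw)
    return np.array([[c,-s,0],[s,c,0],[0,0,1]]),np.array([x,y,z])
S=8
def mask(n,parts,p,roi):
    R,t=pose(p); x0,y0,w,h=roi
    m=np.zeros((h*S,w*S),np.uint8)
    for P in parts:
        q=(proj(n,P@R.T+t)-[x0,y0]+.5)*S-.5
        hull=cv2.convexHull(q.astype(np.float32)).reshape(-1,2)
        cv2.fillConvexPoly(m,np.round(hull*16).astype(np.int32),255,shift=4)
    m=cv2.resize(m,(w,h),interpolation=cv2.INTER_AREA).astype(float)/255
    return cv2.GaussianBlur(m,(0,0),0.9)
def fit(obs,p0,parts,scales=(.004,.004,.04)):
    # obs: list of (cam, soft mask full img, roi, weightmask or None)
    def cost(p):
        c=0
        for n,M,roi,W in obs:
            x0,y0,w,h=roi
            m=mask(n,parts,p,roi); o=M[y0:y0+h,x0:x0+w]
            d=(m-o)
            if W is not None: d=d*W[y0:y0+h,x0:x0+w]
            c+=(d**2).sum()
        return c
    p0=np.array(p0,float); sc=np.array(scales)
    best=None
    for k in range(2):
        sim=np.vstack([p0]+[p0+np.eye(len(p0))[i]*sc[i]*(1 if k==0 else -.4) for i in range(len(p0))])
        r=minimize(cost,p0,method="Nelder-Mead",options=dict(initial_simplex=sim,xatol=2e-5,fatol=1e-3,maxiter=200))
        p0=r.x
    return r.x,r.fun
def redmask(im,lo=10,full=60):
    f=im.astype(float); v=f[:,:,0]-(f[:,:,1]+f[:,:,2])/2
    s=v/np.maximum(f[:,:,0],30)   # saturation-like
    return np.clip((s-.12)/.35,0,1)
def yelmask(im):
    f=im.astype(float); s=(np.minimum(f[:,:,0],f[:,:,1])-f[:,:,2])/np.maximum(f[:,:,0],30)
    return np.clip((s-.15)/.4,0,1)
E
python3 - <<'E'
from fit import *
a=cv2.imread("pics/top0.png")[:,:,::-1]; b=cv2.imread("pics/scene0.png")[:,:,::-1]
RT=redmask(a);RS=redmask(b)
ringxy=back("top",[[320.75,178.75]],.007)[0]; pl=back("top",[[335,130]],.06)[0]
print(ringxy,pl)
yaw=np.arctan2(*(pl-ringxy)[1::-1]); 
c=np.cos(yaw),np.sin(yaw)
p0=[ringxy[0]+.06*c[0],ringxy[1]+.06*c[1],yaw]
print(p0)
# top: exclude small bracket (cols>347)
roi=(295,115,52,85)
pt,ct=fit([("top",RT,roi,None)],p0,BR); print("top",pt,ct)
print(proj("scene",[[*pt[:2],.0]]))
W=np.ones(RS.shape); W[:, :]=0; W[232:258,312:334]=1   # ring region
roi2=(308,228,45,45)
ps,cs=fit([("scene",RS,roi2,W)],pt,BR); print("scene ring",ps,cs)
pb,cb=fit([("top",RT,roi,None),("scene",RS,roi2,W)],pt,BR); print("both",pb,cb)
def ov(im,n,parts,p,roi,name,s=8):
    x0,y0,w,h=roi; m=mask(n,parts,p,roi)
    o=cv2.resize(im[y0:y0+h,x0:x0+w,::-1],None,fx=s,fy=s,interpolation=cv2.INTER_CUBIC)
    M=cv2.resize(m,None,fx=s,fy=s,interpolation=cv2.INTER_CUBIC)
    cs,_=cv2.findContours((M>.5).astype(np.uint8),cv2.RETR_LIST,cv2.CHAIN_APPROX_NONE)
    o=np.ascontiguousarray(o); cv2.drawContours(o,cs,-1,(255,255,0),1); return o
o1=ov(a,"top",BR,pb,roi,"",7); o2=ov(b,"scene",BR,pb,(300,225,60,70),"",7)
h=max(o1.shape[0],o2.shape[0]); pad=lambda o:cv2.copyMakeBorder(o,0,h-o.shape[0],0,0,cv2.BORDER_CONSTANT)
cv2.imwrite("pics/ov_br.png",np.hstack([pad(o1),pad(o2)])[:600])
# cap
YT=yelmask(a);YS=yelmask(b)
import itertools
for hw,hd,zz in((22,15,8),(23,16,8),(24,17,8)):
  CAP=[box(-hd,hd,-hw,hw,276-zz,276)]
  r1=(192,80,40,27); r2=(400,160,35,27)
  wT=np.zeros(YT.shape);wT[80:105,192:232]=1
  A=fit([("top",YT,(192,80,40,24),None)],[.704,.246,-.05],CAP)
  B=fit([("scene",YS,(402,160,35,18),None)],[.704,.246,-.05],CAP)
  print(hw,A,B)
E
```

```text
[0.56775388 0.00489897 0.007     ] [ 0.69018978 -0.03330487  0.06      ]
[np.float64(0.625030319494166), np.float64(-0.01297307203390449), np.float64(-0.30245790629520486)]Traceback (most recent call last):
  File "<stdin>", line 12, in <module>
  File "fit.py", line 46, in fit
    r=minimize(cost,p0,method="Nelder-Mead",options=dict(initial_simplex=sim,xatol=2e-5,fatol=1e-3,maxiter=200))
    res = _minimize_neldermead(fun, x0, args, callback, bounds=bounds,
                               **options)
    fxr = func(xr)
    fx = function(np.copy(x), *(wrapper_args + args))
  File "fit.py", line 37, in cost
    m=mask(n,parts,p,roi); o=M[y0:y0+h,x0:x0+w]
  File "fit.py", line 26, in mask
    q=(proj(n,P@R.T+t)-[x0,y0]+.5)*S-.5
       ~~~~^^^^^^^^^^^
  File "h.py", line 4, in proj
    c=camera_info(n); X=np.atleast_2d(X).astype(float)
ValueError: time passes only in moves, steps and waits
```

```bash
sed -i 's/c=camera_info(n)/c=CI[n]/' h.py; sed -i '2a CI={n:camera_info(n) for n in ("scene","top")}' h.py
cat > run1.py <<'E'
from fit import *
a=cv2.imread("pics/top0.png")[:,:,::-1]; b=cv2.imread("pics/scene0.png")[:,:,::-1]
RT=redmask(a);RS=redmask(b)
p0=[.625,-.013,-.302]
roi=(295,115,52,85)
pt,ct=fit([("top",RT,roi,None)],p0,BR); print("top",pt,ct)
W=np.zeros(RS.shape); W[232:258,312:334]=1   # ring region
roi2=(308,228,45,45)
ps,cs=fit([("scene",RS,roi2,W)],pt,BR); print("scene ring",ps,cs)
pb,cb=fit([("top",RT,roi,None),("scene",RS,roi2,W)],pt,BR); print("both",pb,cb)
def ov(im,n,parts,p,roi,s=8):
    x0,y0,w,h=roi; m=mask(n,parts,p,roi)
    o=cv2.resize(im[y0:y0+h,x0:x0+w,::-1],None,fx=s,fy=s,interpolation=cv2.INTER_CUBIC)
    M=cv2.resize(m,None,fx=s,fy=s,interpolation=cv2.INTER_CUBIC)
    cs,_=cv2.findContours((M>.5).astype(np.uint8),cv2.RETR_LIST,cv2.CHAIN_APPROX_NONE)
    o=np.ascontiguousarray(o); cv2.drawContours(o,cs,-1,(255,255,0),1); return o
o1=ov(a,"top",BR,pb,roi,6); o2=ov(b,"scene",BR,pb,(300,225,60,70),6)
h=max(o1.shape[0],o2.shape[0]); pad=lambda o:cv2.copyMakeBorder(o,0,h-o.shape[0],0,0,cv2.BORDER_CONSTANT)
cv2.imwrite("pics/ov_br.png",np.hstack([pad(o1),pad(o2)])[:600])
YT=yelmask(a);YS=yelmask(b)
for hw,hd,zz in((22,15,8),(23,16,8),(24,17,8)):
  CAP=[box(-hd,hd,-hw,hw,276-zz,276)]
  A=fit([("top",YT,(192,80,40,24),None)],[.704,.246,-.05],CAP)
  B=fit([("scene",YS,(402,160,35,18),None)],[.704,.246,-.05],CAP)
  print(hw,A,B)
print(ctrl.read_state()["clock"])
E
python3 run1.py
```

```text
top [ 0.62691579 -0.01050413 -0.29756803] 96.72374575564116
scene ring [ 0.62673223 -0.00850556 -0.28611896] 16.050520822371418
both [ 0.62690289 -0.0104084  -0.2975515 ] 115.44042409379145
22 (array([ 0.70607856,  0.24831959, -0.05793552]), np.float64(6.5479661904880615)) (array([ 0.70564553,  0.24721553, -0.01150405]), np.float64(2.157426652520857))
23 (array([ 0.70622885,  0.24832934, -0.07255905]), np.float64(9.94416749608634)) (array([0.70536918, 0.24735104, 0.02423689]), np.float64(3.2654412332674916))
24 (array([ 0.7065227 ,  0.24839342, -0.07555687]), np.float64(24.732614874408892)) (array([ 0.7052511 ,  0.2474184 , -0.02990901]), np.float64(6.887552646285473))
0.1
```

View pics/ov_br.png

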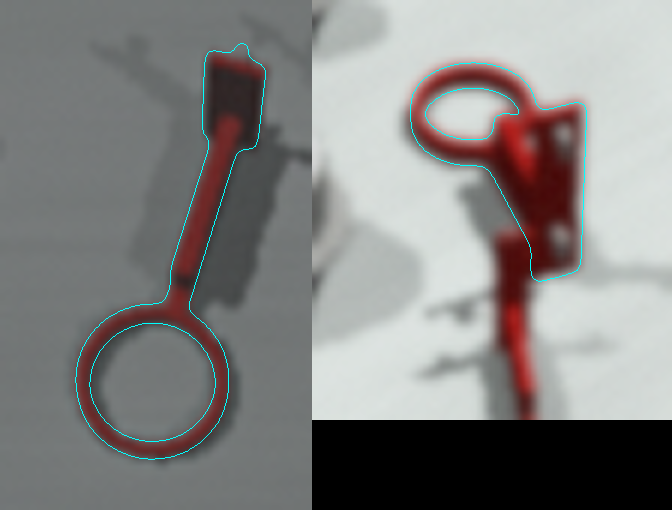

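```bash
cat > run2.py <<'E'
from fit import *
from scipy.optimize import least_squares
a=cv2.imread("pics/top0.png")[:,:,::-1]; b=cv2.imread("pics/scene0.png")[:,:,::-1]
def cen(im,g):
    u,v=np.round(g).astype(int); w=im[v-4:v+5,u-4:u+5].astype(float).mean(2)
    w=np.clip(w-np.median(w)-15,0,None); yy,xx=np.mgrid[v-4:v+5,u-4:u+5]
    return [(w*xx).sum()/w.sum(),(w*yy).sum()/w.sum()]
T=[cen(a,g) for g in((180+167/4-.4,80+247/4-.4),(180+262/4-.4,80+252/4-.4),(180+271/4-.4,80+159/4-.4))]
Sg=[(385+48/6,160+440/6),(385+130/6,160+508/6),(385+217/6,160+462/6)]
Sc=[cen(b,g) for g in Sg]
print(np.round(T,2),np.round(Sc,2))
bt=back("top",T,.008);bs=back("scene",Sc,.008)
print(bt.round(4));print(bs.round(4))
# fit: top order: (-x,+y),(-x,-y),(+x,-y); scene order same
sg=np.array([[-1,1],[-1,-1],[1,-1]])
def f(p,pts):
    R,t=pose(p); return ((sg*p[3])@R[:2,:2].T+t[:2]-pts[:,:2]).ravel()
for pts in(bt,bs):
    r=least_squares(f,[.704,.246,-.05,.034],args=(pts,)); 
    print((lambda p:p)(r.x),np.abs(r.fun).max())
E
python3 run2.py
```

```text
[[219.48 141.13]
 [244.88 142.96]
 [247.33 117.02]] [[391.31 230.45]
 [407.74 247.37]
 [423.1  235.01]]
[[0.675  0.2891 0.008 ]
 [0.6694 0.2171 0.008 ]
 [0.7452 0.2127 0.008 ]]
[[0.6552 0.226  0.008 ]
 [0.7487 0.2075 0.008 ]
 [0.7385 0.2949 0.008 ]]
[ 0.70948132  0.25124519 -0.05485875  0.03684723] 0.0012592238549182788
[0.70119672 0.2576167  1.50320423 0.04173217] 0.008716040648255263
```

```bash
cat > run3.py <<'E'
from fit import *
from scipy.optimize import least_squares
a=cv2.imread("pics/top0.png")[:,:,::-1]; b=cv2.imread("pics/scene0.png")[:,:,::-1]
def cen(im,g,r=2):
    g=np.array(g)
    for k in range(4):
        u,v=np.round(g).astype(int); w=im[v-r:v+r+1,u-r:u+r+1].astype(float).mean(2)
        w=np.clip(w-w.min()-.3*(w.max()-w.min()),0,None); yy,xx=np.mgrid[v-r:v+r+1,u-r:u+r+1]
        g=np.array([(w*xx).sum()/w.sum(),(w*yy).sum()/w.sum()])
    return g
T=[cen(a,(190+x/8-.5,80+y/8-.5)) for x,y in((251,494),(443,503),(462,319))]
Sc=[cen(b,(385+x/6-.5,160+y/6-.5)) for x,y in((48,440),(130,508),(217,462))]
print(np.round(T,2),np.round(Sc,2))
bt=back("top",T,.007);bs=back("scene",Sc,.007)
print(bt.round(4));print(bs.round(4))
def f(p,pts,sg):
    R,t=pose(p); return ((sg*p[3])@R[:2,:2].T+t[:2]-pts[:,:2]).ravel()
for pts,sg in((bt,[[-1,1],[-1,-1],[1,-1]]),(bs,[[-1,-1],[1,-1],[1,1]])):
    r=least_squares(f,[.704,.246,-.05,.034],args=(pts,np.array(sg)),x_scale=[.01,.01,.1,.01]); 
    print(r.x,np.abs(r.fun).max())
YT=yelmask(a);YS=yelmask(b)
CAP=[box(-15,15,-22,22,268,276)]
print(fit([("top",YT,(192,80,40,24),None),("scene",YS,(402,160,35,18),None)],[.706,.248,-.04],CAP))
# gauge: whitish dial top fit by ellipse-ish: mask of bright low-sat in scene and top
f=lambda im:im.astype(float).mean(2)
crop(a,310,205,50,45,10,"t_gg.png"); crop(b,270,200,45,45,10,"s_gg.png")
E
python3 run3.py
```

```text
[[220.99 141.38]
 [244.91 142.59]
 [247.21 119.35]] [[390.7  229.49]
 [406.23 244.19]
 [422.15 232.2 ]]
[[0.6746 0.2851 0.007 ]
 [0.6707 0.2173 0.007 ]
 [0.7387 0.213  0.007 ]]
[[0.6495 0.2289 0.007 ]
 [0.7344 0.2159 0.007 ]
 [0.726  0.3046 0.007 ]]
[ 0.70664939  0.24912219 -0.05864578  0.03403712] 0.00014832214913290676
[ 0.68995305  0.26360363 -0.01702241  0.0407334 ] 0.006318551373975884
(array([ 0.70603813,  0.24814248, -0.05523955]), np.float64(9.322795360411568))
```

View pics/t_gg.png

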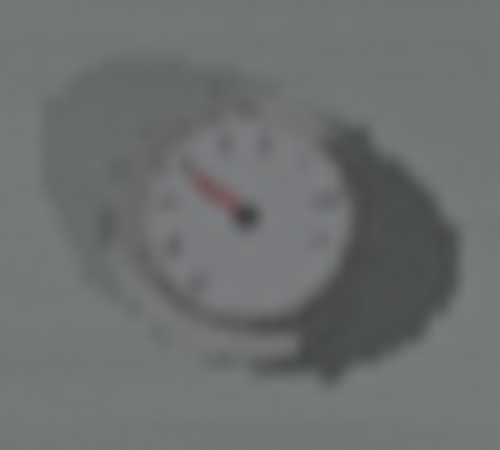

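View pics/s_gg.png

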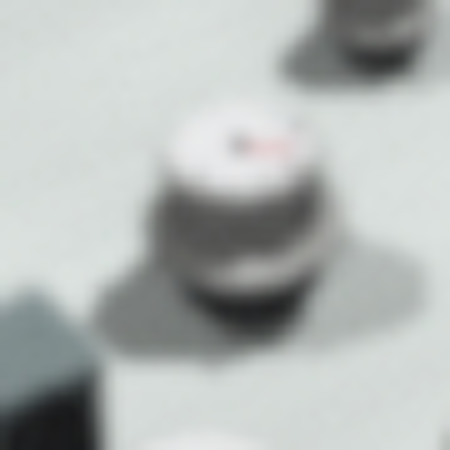

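```bash
cat > run4.py <<'E'
from fit import *
print("gauge",back("top",[[334.1,226.1]],.0635),back("scene",[[293.5,214.]],.0635))
for z in(.07,.08,.09): print("big",z,back("top",[[381.6,162.1]],z)[0],back("scene",[[290-.4+40/5-.1-7.6,150]],z)[0])
bp=np.array([.6269,-.0103]);yaw=-.2975
R,t=pose([*bp,yaw])
# big gauge in bracket frame
for z in(.07,.08,.09): 
    d=R.T@(back("top",[[381.6,162.1]],z)[0]-[*bp,z]); print("in bracket frame",d.round(3))
# housing right edges / radius
e=back("top",[[240+624/4-.4,162.1]],.08)[0]-back("top",[[381.6,162.1]],.08)[0]; print("dial r",e)
# small bracket plate top
d=R.T@(back("top",[[180+687/4,80+155/4]],.09)[0]-[*bp,.09]); print("small br plate",d.round(3))
U=[.706,.2485,-.057]
Ru,tu=pose(U)
# hung bracket origin: hook (65,0,100) -> seat (-15,0,200)
h=Ru@np.array([-.080,0,.1])+tu; print("hung",h)
def toolR(yaw): # z down, y along bracket y rotated yaw
    y=np.array([-np.sin(yaw),np.cos(yaw),0]);z=np.array([0,0,-1.]);return np.c_[np.cross(y,z),y,z]
for nm,p,yw in(("pick",[*bp,.028+.147],yaw),("hung",[h[0],h[1],.128+.147],U[2]),("gauge",[*back("top",[[334.1,226.1]],.0635)[0][:2],.048+.147],0)):
  for k in(0,np.pi):
    q=ctrl.ik(np.array(p),toolR(yw+k)); print(nm,k,None if q is None else np.round(q,2))
print(ctrl.read_state()["clock"])
E
python3 run4.py
```

```text
gauge [[ 0.43346795 -0.02997073  0.0635    ]] [[ 0.43094417 -0.02929514  0.0635    ]]
big 0.07 [ 0.60012445 -0.15440936  0.07      ] [0.04624837 0.20658356 0.07      ]
big 0.08 [ 0.59780627 -0.15301025  0.08      ] [0.06217254 0.19693363 0.08      ]
big 0.09 [ 0.59548808 -0.15161113  0.09      ] [0.0780967  0.18728371 0.09      ]
in bracket frame [ 0.017 -0.146  0.   ]
in bracket frame [ 0.014 -0.145  0.   ]
in bracket frame [ 0.011 -0.144  0.   ]
dial r [ 7.02769147e-05 -3.63368242e-02  0.00000000e+00]
small br plate [ 0.1   -0.038  0.   ]
hung [0.62612992 0.25305753 0.1       ]
pick 0 [-0.13  0.81  0.1   1.71 -0.12  0.63  1.32]
pick 3.141592653589793 [-0.5   0.93  0.65  1.74 -0.79  0.76 -1.31]
hung 0 [-0.49  0.72  0.05  1.55 -0.05  0.86  1.1 ]
hung 3.141592653589793 [-0.85  0.82  0.63  1.58 -0.57  0.93 -1.65]
gauge 0 [-0.11  0.57  0.09  2.21 -0.14  0.37  1.67]
gauge 3.141592653589793 [-0.32  0.6   0.34  2.22 -0.51  0.4  -1.12]
0.1
```

```bash
cat >> h.py <<'E'
def toolR(yaw):
    y=np.array([-np.sin(yaw),np.cos(yaw),0]);z=np.array([0,0,-1.]);return np.c_[np.cross(y,z),y,z]
GO=0.1473
BP=np.array([.6269,-.0103]);BY=-.2975
U=np.array([.706,.2485,-.057])
def st(m=""):
    s=ctrl.read_state(); print(m,"t=%.2f"%s["clock"],"p",np.round(s["ee_pos"],4),"F",np.round(s["force"],1),"M",np.round(s["moment"],2),"op %.4f"%s["opening"])
    return s
E
cat > r5.py <<'E'
from h import *
ctrl.movep(np.array([.47,.30,.45]),toolR(-.3)); st()
ctrl.movep(np.array([*BP,.30]),toolR(BY)); st()
ctrl.move_straight(np.array([*BP,.028+GO]),max_speed=.12,threshold=15); st()
hand.close(50); st()
ctrl.move_straight(np.array([*BP,.028+GO+.04]),max_speed=.1); st()
a=snapshot("top");b=snapshot("scene")
cv2.imwrite("pics/top1.png",a[:,:,::-1]);cv2.imwrite("pics/scene1.png",b[:,:,::-1])
crop(a,240,90,140,110,5,"t1.png");crop(b,270,180,110,110,5,"s1.png")
E
python3 r5.py
```

```text
t=1.63 p [0.4693 0.3014 0.4498] F [-0.4  0.6  0.2] M [ 0.02  0.04 -0.03] op 0.0880
 t=3.04 p [ 0.6271 -0.0083  0.3004] F [-0.4 -0.2 -0. ] M [ 0.05 -0.07 -0.04] op 0.0882
 t=4.23 p [ 0.6274 -0.0103  0.1761] F [0.2 0.1 0.1] M [-0.02  0.07  0.03] op 0.0881
 t=5.40 p [ 0.6269 -0.0103  0.1753] F [-0.  -0.   0.2] M [-0.   -0.01  0.  ] op 0.0097
 t=5.95 p [ 0.627  -0.0102  0.2158] F [-0.5  0.5 -2.1] M [0.03 0.03 0.02] op 0.0092
```

View pics/t1.png

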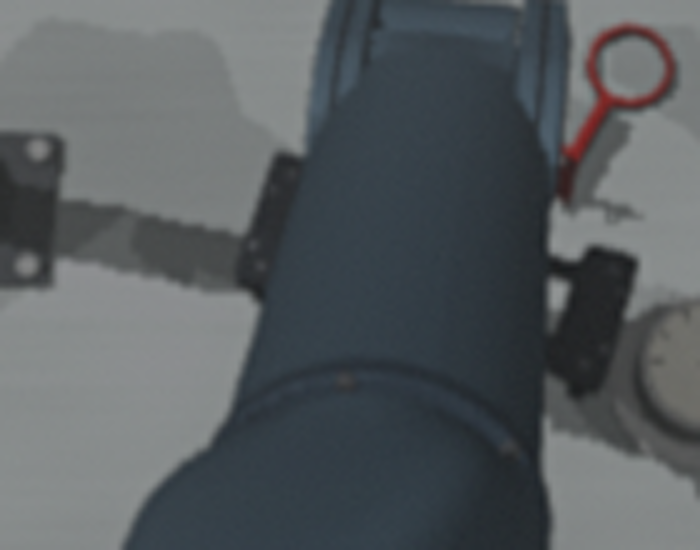

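View pics/s1.png

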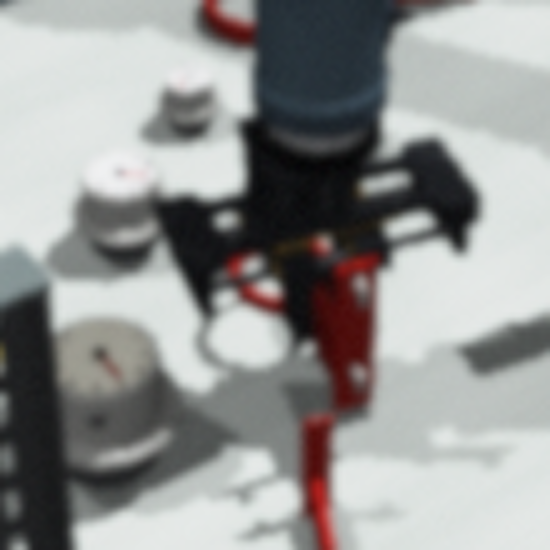

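```bash
cat > r6.py <<'E'
from h import *
Ru=toolR(U[2]); c,s=np.cos(U[2]),np.sin(U[2])
def B(x,y,z): # bracket origin given in upright frame, mm -> TCP
    x,y=x/1000,y/1000
    return np.array([U[0]+c*x-s*y,U[1]+s*x+c*y,z/1000+.028+GO])
ctrl.move_straight(np.array([.56,.10,.1125+.028+GO]),max_speed=.15,rot=toolR(-.15))
ctrl.move_straight(B(-80-45,0,112.5),max_speed=.15,rot=Ru); st()
ctrl.pause(.3); q=st()
print((q["eef_rot"]-Ru).round(4).tolist(), (q["ee_pos"]-B(-125,0,112.5)).round(4))
a=snapshot("top");b=snapshot("scene")
cv2.imwrite("pics/top2.png",a[:,:,::-1]);cv2.imwrite("pics/scene2.png",b[:,:,::-1])
crop(a,180,70,160,120,5,"t2.png");crop(b,350,130,110,110,5,"s2.png")
E
python3 r6.py
```

```text
t=8.38 p [0.5814 0.2542 0.2877] F [ 0.5 -0.6 -3.2] M [-0.07  0.06  0.01] op 0.0097
 t=8.68 p [0.5813 0.2551 0.2879] F [-0.1  0.  -2.1] M [-0.02  0.05 -0.03] op 0.0096
[[0.0, 0.0007, 0.0001], [0.0007, -0.0, -0.0001], [-0.0001, -0.0001, 0.0]] [ 0.0001 -0.0005  0.0001]
```

View pics/t2.png

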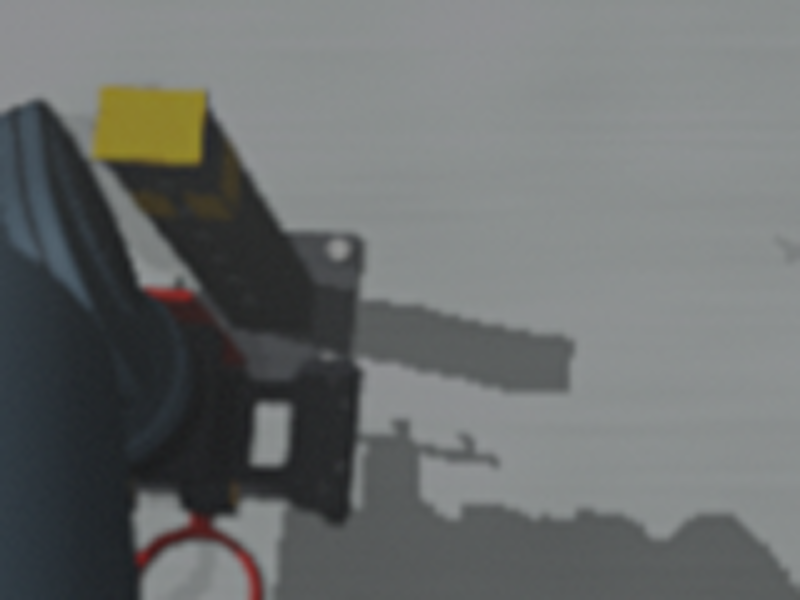

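View pics/s2.png

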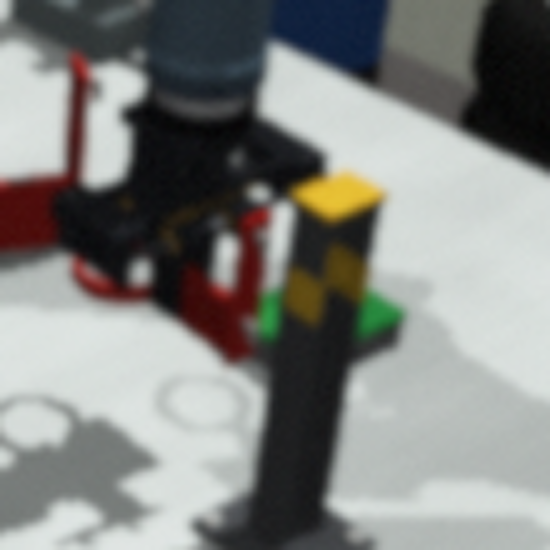

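```bash
cat > r7.py <<'E'
from fit import *
a=cv2.imread("pics/top2.png")[:,:,::-1];b=cv2.imread("pics/scene2.png")[:,:,::-1]
bp=[.5813-.0,.2551,U[2],.1125]
g=lambda im:(255*(im/255.)**0.5).astype(np.uint8)
def draw(im,n,roi,s,name):
    x0,y0,w,h=roi
    o=np.ascontiguousarray(cv2.resize(g(im)[y0:y0+h,x0:x0+w,::-1],None,fx=s,fy=s,interpolation=cv2.INTER_CUBIC))
    def L(P,pose_,col,closed=True):
        R,t=pose(pose_); q=((proj(n,np.array(P)/1000@R.T+t)-[x0,y0]+.5)*s).round().astype(np.int32)
        cv2.polylines(o,[q],closed,col,1,cv2.LINE_AA)
    for zb in(60,95,130,165,200,235):
        L([[-15,-4.5,zb],[-15,4.5,zb],[-15,4.5,zb+23],[-15,-4.5,zb+23]],U,(255,255,0))
    L([[-15,-22,196],[-15,22,196],[-15,22,227],[-15,-22,227]],U,(0,255,0))
    L([[-15,-22,276],[-15,22,276],[15,22,276],[15,-22,276]],U,(0,255,0))
    th=np.linspace(0,6.28,60)
    for r in(29,35): L(np.c_[-60+r*np.cos(th),r*np.sin(th),0*th+14],bp,(255,0,255))
    L([[65,-13,0],[65,13,0],[65,13,115],[65,-13,115]],bp,(255,0,255))
    for z in(30,100):
      L([[65,0,z+6],[75.5,0,z+6],[75.5,0,z-8],[71.5,0,z-8],[71.5,0,z],[65,0,z]],bp,(255,0,255))
    cv2.imwrite("pics/"+name,o)
draw(a,"top",(195,80,60,115),7,"o_t2.png") if 0 else draw(a,"top",(195,80,75,75),8,"o_t2.png")
draw(b,"scene",(380,155,60,75),8,"o_s2.png")
draw(a,"top",(200,165,50,50),8,"o_t2r.png")
RT=redmask(a)
W=np.zeros(RT.shape);W[175:205,213:236]=1
p,cst=fit([("top",RT,(195,165,60,50),W)],bp[:3],[q+[0,0,.1125] for q in BR]); print(p,cst)
E
python3 r7.py
```

```text
[ 0.58160412  0.25606111 -0.05602433] 29.744115210813497
```

View pics/o_t2.png

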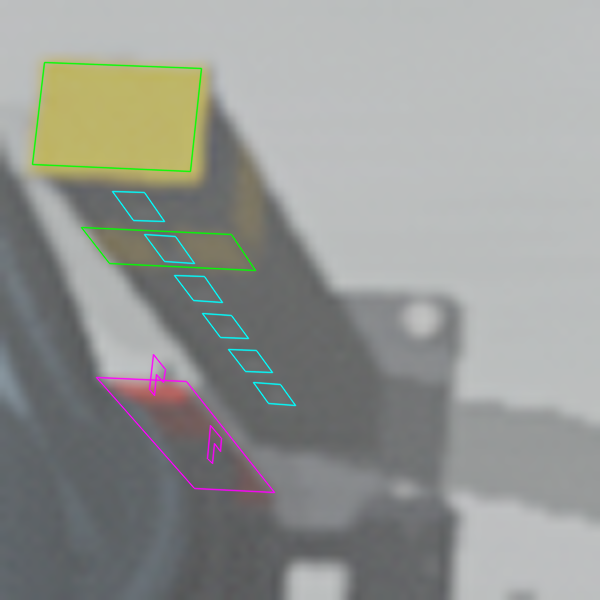

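View pics/o_s2.png

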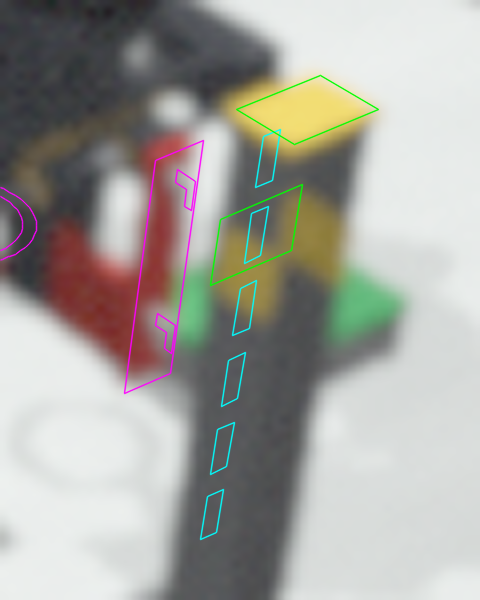

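View pics/o_t2r.png

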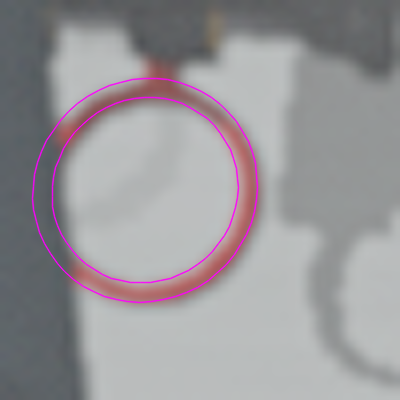

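```bash
cat > r8.py <<'E'
from fit import *
from scipy.optimize import minimize_scalar
a=cv2.imread("pics/top2.png")[:,:,::-1];b=cv2.imread("pics/scene2.png")[:,:,::-1]
RS=redmask(b); W=np.zeros(RS.shape); W[174:206,397:407]=1
B2=[q+[0,0,.1125] for q in BR]
x0,y0,w,h=(380,160,40,60)
def c(p):
    m=mask("scene",B2,[p[0],p[1],-.0563],(x0,y0,w,h)); return (((m-RS[y0:y0+h,x0:x0+w])*W[y0:y0+h,x0:x0+w])**2).sum()
for x in(.5785,.580,.5815,.583):
    r=minimize_scalar(lambda y:c([x,y]),bounds=(.245,.265),method="bounded"); print(x,r.x,r.fun)
YT=yelmask(a);YS=yelmask(b)
CAP=[box(-15,15,-22,22,264,276)]
for zz in(270,264,260):
  CAP=[box(-15,15,-22,22,zz,276)]
  print(zz,fit([("top",YT,(192,80,40,24),None)],[.706,.248,-.057],CAP),fit([("scene",YS,(402,160,35,18),None)],[.706,.248,-.057],CAP))
# brightness profile across band in top image along upright y, at mid band heights
R,t=pose(U); ys=np.arange(-26,27,1.)
P=np.array([[[-15,y,z] for y in ys] for z in(199,205,211,217,223)]).reshape(-1,3)/1000@R.T+t
q=proj("top",P).astype(np.float32)
for nm in("top0","top2"):
    im=cv2.imread(f"pics/{nm}.png").astype(np.float32); v=im[:,:,2]-im[:,:,0]
    s=cv2.remap(v,q[:,0].reshape(5,-1),q[:,1].reshape(5,-1),cv2.INTER_LINEAR).mean(0); print(nm,[(int(y),int(k)) for y,k in zip(ys,s)])
E
python3 r8.py
```

```text
0.5785 0.2494100006550867 15.436331491664426
0.58 0.24723429115354686 15.796727152247634
0.5815 0.24584240378846728 16.48457803704649
0.583 0.2452313098616142 18.155182294265195
270 (array([ 0.70543539,  0.24787327, -0.05593051]), np.float64(9.643762197117871)) (array([ 0.70430658,  0.24558209, -0.08253144]), np.float64(12.764048367773347))
264 (array([ 0.70671717,  0.24862565, -0.06063325]), np.float64(8.092666162446791)) (array([ 0.70045477,  0.24959915, -0.31799661]), np.float64(7.585455518121966))
260 (array([ 0.70751712,  0.24912883, -0.06976705]), np.float64(12.916785544752344)) (array([ 0.69821789,  0.25253187, -0.02003382]), np.float64(15.14761742548927))
top0 [(-26, 3), (-25, 4), (-24, 4), (-23, 5), (-22, 7), (-21, 9), (-20, 11), (-19, 12), (-18, 13), (-17, 14), (-16, 15), (-15, 15), (-14, 14), (-13, 14), (-12, 14), (-11, 14), (-10, 14), (-9, 14), (-8, 14), (-7, 12), (-6, 10), (-5, 7), (-4, 5), (-3, 2), (-2, 0), (-1, 0), (0, 0), (1, 0), (2, 0), (3, 2), (4, 5), (5, 7), (6, 10), (7, 11), (8, 12), (9, 13), (10, 14), (11, 14), (12, 15), (13, 15), (14, 15), (15, 15), (16, 14), (17, 14), (18, 13), (19, 11), (20, 9), (21, 7), (22, 4), (23, 2), (24, 0), (25, -1), (26, -2)]
top2 [(-26, 6), (-25, 7), (-24, 7), (-23, 9), (-22, 11), (-21, 13), (-20, 16), (-19, 18), (-18, 19), (-17, 20), (-16, 21), (-15, 21), (-14, 21), (-13, 20), (-12, 20), (-11, 20), (-10, 20), (-9, 20), (-8, 20), (-7, 18), (-6, 16), (-5, 12), (-4, 8), (-3, 4), (-2, 1), (-1, 0), (0, 0), (1, 0), (2, 1), (3, 4), (4, 8), (5, 11), (6, 15), (7, 17), (8, 19), (9, 20), (10, 20), (11, 21), (12, 21), (13, 22), (14, 22), (15, 22), (16, 21), (17, 20), (18, 18), (19, 16), (20, 13), (21, 9), (22, 5), (23, 2), (24, 0), (25, -1), (26, -2)]
```

```bash
cat >> h.py <<'E'
_c,_s=np.cos(U[2]),np.sin(U[2])
def B(x,y,z):
    x,y=x/1000,y/1000
    return np.array([U[0]+_c*x-_s*y,U[1]+_s*x+_c*y,z/1000+.028+GO])
def inU(s):
    d=s["ee_pos"]-[U[0],U[1],.028+GO]; return np.round(1000*np.array([_c*d[0]+_s*d[1],-_s*d[0]+_c*d[1],d[2]]),2)
E
cat > r9.py <<'E'
from h import *
DY=-1.1
ctrl.move_straight(B(-93,DY,112.5),max_speed=.06); ctrl.pause(.2); s=st(); print(inU(s))
hit=ctrl.move_straight(B(-77,DY,112.5),max_speed=.03,threshold=8); s=st(hit); print(inU(s))
E
python3 r9.py
```

```text
t=9.67 p [0.6128 0.2529 0.2878] F [ 0.6  0.1 -3. ] M [ 0.02  0.07 -0.01] op 0.0095
[-93.33  -0.94 112.51]
True t=10.14 p [0.6259 0.252  0.2865] F [ 0.1 -0.6 -3.4] M [ 0.03  0.01 -0.01] op 0.0093
[-80.22  -1.08 111.25]
```

```bash
cat > r10.py <<'E'
from h import *
DY=-1.1
hit=ctrl.move_straight(B(-80.2,DY,97),max_speed=.03,threshold=20); s=st(hit); print(inU(s))
ctrl.pause(.3); s=st(hit); print(inU(s))
E
python3 r10.py
```

```text
False t=10.76 p [0.6262 0.252  0.2734] F [-4.4 -1.   7.2] M [-0.25  0.19 -0.08] op 0.0093
[-79.84  -1.    98.08]
False t=11.06 p [0.6262 0.252  0.2734] F [-2.7 -1.5  7.1] M [-0.21  0.22 -0.06] op 0.0094
[-79.84  -1.01  98.05]
```

```bash
cat > r11.py <<'E'
from h import *
DY=-1.1
hit=ctrl.move_straight(B(-80.0,DY,94),max_speed=.03,threshold=25); s=st(hit); print(inU(s))
ctrl.pause(.2); s=st(hit); print(inU(s))
b=snapshot("scene");a=snapshot("top")
crop(b,370,140,80,90,6,"s3.png");crop(a,180,70,120,120,5,"t3.png")
E
python3 r11.py
```

```text
False t=11.31 p [0.6265 0.2522 0.2728] F [-10.1  -1.9  25.5] M [-0.63  1.78 -0.2 ] op 0.0096
[-79.62  -0.84  97.52]
False t=11.51 p [0.6264 0.2522 0.2728] F [-10.   -2.9  24.9] M [-0.67  1.81 -0.16] op 0.0097
[-79.64  -0.82  97.51]
```

View pics/s3.png

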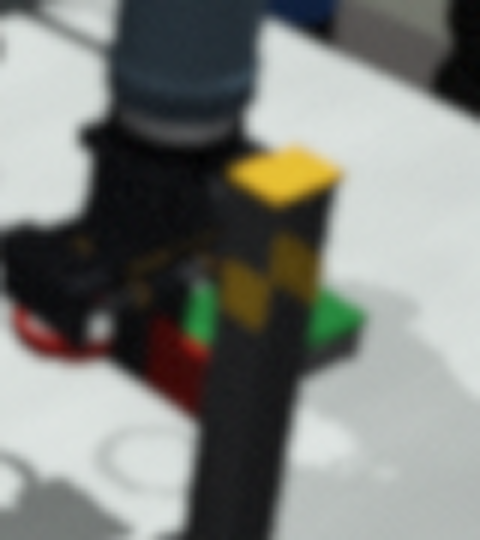

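View pics/t3.png

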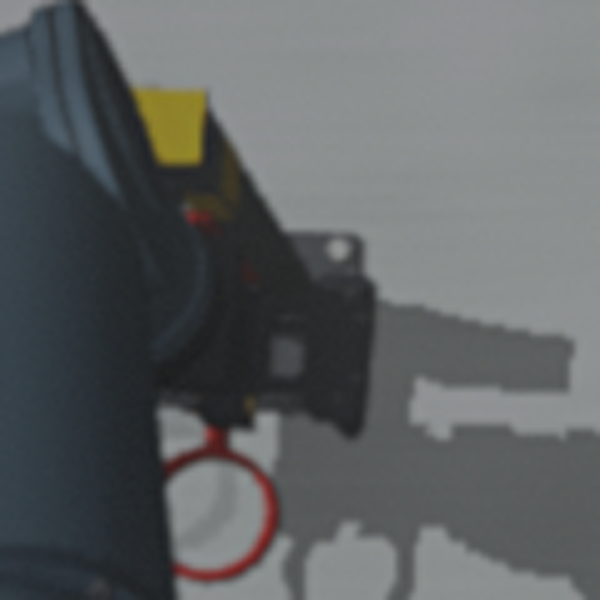

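```bash
cat > r12.py <<'E'
from h import *
DY=-1.1
ctrl.move_straight(B(-80.0,DY,97.3),max_speed=.03); s=st(); print(inU(s))
hand.ungrasp(); s=st()
ctrl.move_straight(B(-80.0,DY,190),max_speed=.12); 
ctrl.move_straight(np.array([.42,.05,.33]),max_speed=.2,rot=toolR(0)); st()
b=snapshot("scene");a=snapshot("top")
cv2.imwrite("pics/top4.png",a[:,:,::-1]);cv2.imwrite("pics/scene4.png",b[:,:,::-1])
crop(b,350,140,100,100,6,"s4.png");crop(a,180,70,120,120,5,"t4.png")
E
python3 r12.py
```

```text
t=11.87 p [0.6263 0.2522 0.2732] F [-2.7 -1.3  7.9] M [-0.12  0.31 -0.07] op 0.0096
[-79.75  -0.85  97.94]
 t=13.08 p [0.6261 0.252  0.2726] F [-0.3 -0.5 -1.2] M [-0.04 -0.01 -0.01] op 0.0876
 t=15.61 p [0.4207 0.0506 0.3302] F [-0.3 -0.7  0.4] M [ 0.01 -0.    0.02] op 0.0884
```

View pics/s4.png

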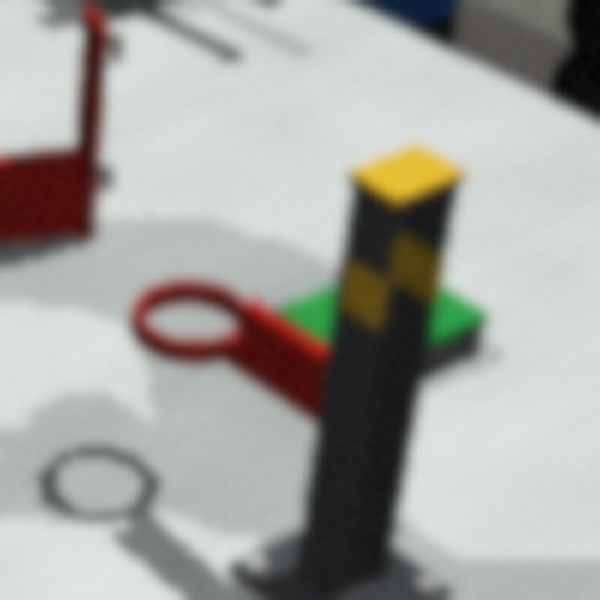

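View pics/t4.png

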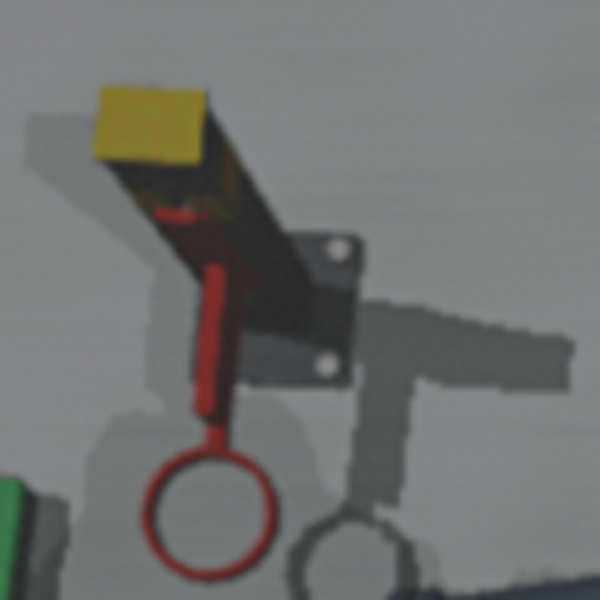

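```bash
cat > r13.py <<'E'
from fit import *
a=cv2.imread("pics/top4.png")[:,:,::-1]; b=cv2.imread("pics/scene4.png")[:,:,::-1]
th=np.radians(-1.5) # sag: ring end goes down
def tilt(P,ang):
    Q=P-[.065,0,.03]; c,s=np.cos(ang),np.sin(ang)
    return np.c_[c*Q[:,0]-s*Q[:,2], Q[:,1], s*Q[:,0]+c*Q[:,2]]+[.065,0,.13]
for ang in(0,1.5,3):
    RG=[tilt(P,np.radians(ang)) for P in arcs(29,35,0,14,-60)]
    c=tilt(np.array([[-.06,0,.014]]),np.radians(ang))[0]
    out=[]
    for n,im,roi,w in(("top",a,(205,155,35,38),(207,160,32,30)),("scene",b,(368,182,30,22),(368,184,24,18))):
        RM=redmask(im);W=np.zeros(RM.shape);W[w[1]:w[1]+w[3],w[0]:w[0]+w[2]]=1
        x0,y0,ww,hh=roi
        def cost(p): 
            m=mask(n,RG,[p[0],p[1],U[2]],roi); return (((m-RM[y0:y0+hh,x0:x0+ww])*W[y0:y0+hh,x0:x0+ww])**2).sum()
        r=minimize(cost,[.626,.2525],method="Nelder-Mead",options=dict(initial_simplex=[[.626,.2525],[.63,.2525],[.626,.257]]))
        R,t=pose([*r.x,U[2]]); out.append(((R@c+t).round(4),round(r.fun,1)))
    print(ang,out)
R,t=pose(U); print("nominal",R@[-.14,0,.1107]+t)
g=np.array([.4330,-.0305])
for k in(90,-90,0,-3): 
    q=ctrl.ik(np.array([*g,.048+GO]),toolR(np.radians(k))); print(k,None if q is None else q.round(2))
print(ctrl.ik(B(-140,0,95),toolR(U[2])))
E
python3 r13.py
```

```text
0 [(array([0.5661, 0.2553, 0.114 ]), np.float64(47.5)), (array([0.5692, 0.2545, 0.114 ]), np.float64(26.6))]
1.5 [(array([0.5663, 0.2563, 0.1107]), np.float64(45.2)), (array([0.5657, 0.2572, 0.1107]), np.float64(26.1))]
3 [(array([0.5667, 0.2569, 0.1075]), np.float64(43.3)), (array([0.5623, 0.2612, 0.1075]), np.float64(26.6))]
nominal [0.56622737 0.25647568 0.1107    ]
90 [ 0.56  0.7  -0.73  2.17  0.87  0.59  2.33]
-90 [-0.31  0.6   0.34  2.22 -0.51  0.4   0.45]
0 [-0.14  0.57  0.13  2.21 -0.2   0.37  1.73]
-3 [-0.15  0.57  0.14  2.21 -0.21  0.37  1.68]
[-0.58022976  0.65463393  0.11601788  1.71452244 -0.10056795  0.77822374
  1.09749304]
```

```bash
cat > r14.py <<'E'
from h import *
g=np.array([.4328,-.0305]); z=.050+GO
ctrl.movep(np.array([*g,.30]),toolR(-np.pi/2)); st()
ctrl.move_straight(np.array([*g,z]),max_speed=.12,threshold=15); st()
hand.close(5); st("x-squeeze")
hand.ungrasp()
ctrl.move_straight(np.array([*g,.27]),max_speed=.15)
ctrl.movep(np.array([*g,.27]),toolR(U[2])); st()
ctrl.move_straight(np.array([*g,z]),max_speed=.12,threshold=15); st()
hand.close(20); st("y-grip")
b=snapshot("scene"); crop(b,260,170,100,90,6,"s5.png")
E
python3 r14.py
```

```text
t=16.77 p [ 0.4329 -0.0301  0.3   ] F [-0.1 -0.4  0.1] M [-0.13  0.03  0.01] op 0.0883
 t=17.77 p [ 0.4331 -0.0305  0.1977] F [-0.9  0.3  0.4] M [-0.1   0.02 -0.03] op 0.0880
x-squeeze t=18.17 p [ 0.433  -0.0304  0.1977] F [-0.7 -0.2  4.3] M [0.01 0.17 0.02] op 0.0713
 t=20.35 p [ 0.4326 -0.0306  0.2695] F [-0.5  0.1 -0.1] M [0.03 0.   0.01] op 0.0882
 t=21.11 p [ 0.433  -0.0305  0.1976] F [ 0.5  0.3 -0.1] M [-0.01 -0.01  0.02] op 0.0879
y-grip t=21.53 p [ 0.4332 -0.0304  0.1978] F [-1.   2.1  5.1] M [ 0.3   0.05 -0.02] op 0.0698
```

View pics/s5.png

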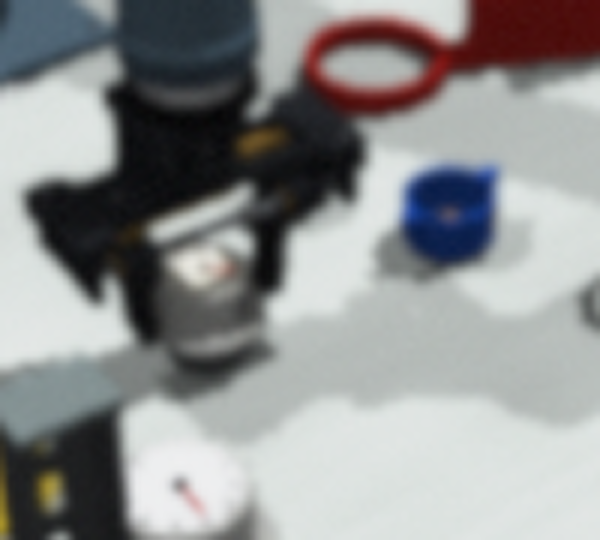

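```bash
cat > r15.py <<'E'
from h import *
g=np.array([.4328,-.0305]); z=.0565+GO
hand.ungrasp()
ctrl.move_straight(np.array([*g,z]),max_speed=.05); ctrl.pause(.2); st()
hand.close(25); st("y-grip")
ctrl.pause(.2); st()
b=snapshot("scene"); crop(b,260,170,100,90,6,"s6.png")
E
python3 r15.py
```

```text
t=22.52 p [ 0.4328 -0.0305  0.2038] F [0.2 0.4 0.5] M [0.03 0.02 0.01] op 0.0881
y-grip t=23.14 p [ 0.4328 -0.0304  0.2038] F [ 0.   0.7 -0.3] M [0.12 0.05 0.01] op 0.0535
 t=23.34 p [ 0.4328 -0.0304  0.2038] F [ 0.5  1.3 -0.3] M [ 0.22 -0.05  0.02] op 0.0533
```

View pics/s6.png

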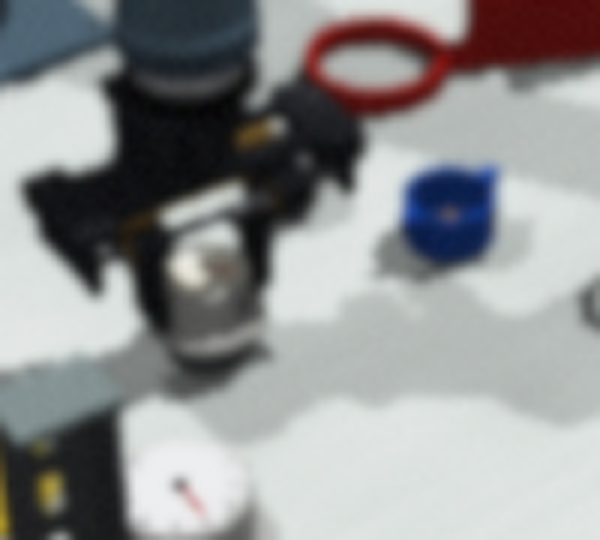

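```bash
cat > r16.py <<'E'
from h import *
g=np.array([.4328,-.0305]); r=np.array([.5661,.2556]); R=toolR(U[2])
ctrl.move_straight(np.array([*g,.375]),max_speed=.15)
ctrl.move_straight(np.array([*r,.375]),max_speed=.18); ctrl.pause(.2); st()
ctrl.move_straight(np.array([*r,.325]),max_speed=.08); ctrl.pause(.3); st("above")
b=snapshot("scene");a=snapshot("top")
crop(b,350,130,100,100,6,"s7.png");crop(a,180,70,120,120,5,"t7.png")
E
python3 r16.py
```

```text
t=26.78 p [0.5661 0.2551 0.3751] F [ 0.1 -0.2 -2.7] M [-0.01  0.    0.03] op 0.0533
above t=27.86 p [0.5662 0.2557 0.3254] F [-0.  -0.2 -2.8] M [ 0.05  0.02 -0.02] op 0.0535
```

View pics/s7.png

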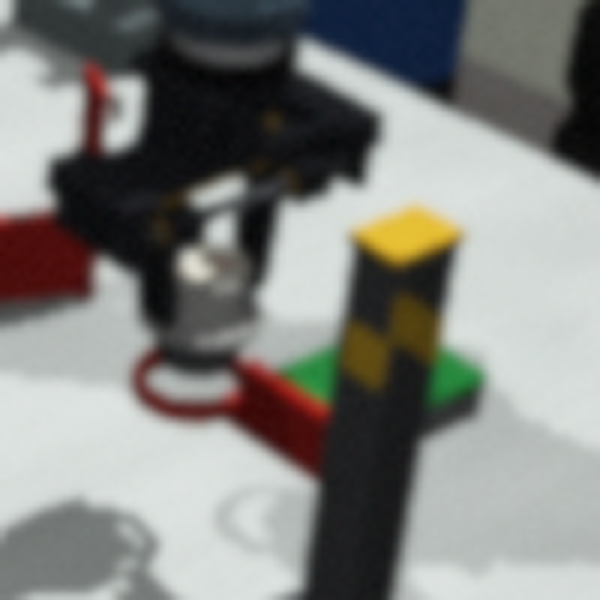

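View pics/t7.png

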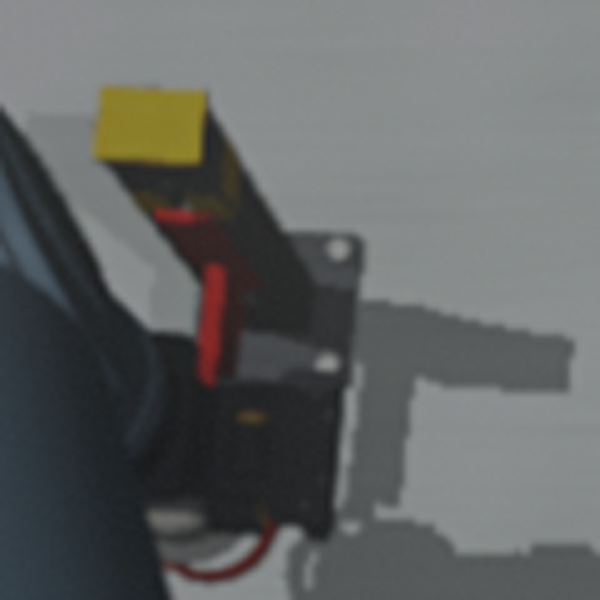

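```bash
cat > r17.py <<'E'
from h import *
print((proj("top",[[.5302,.2576,.1495],[.5312,.2576,.111]])-[180,70]+.5)*5)
r=np.array([.5661,.2556])
h=ctrl.move_straight(np.array([*r,.297]),max_speed=.03,threshold=4); st(h)
if not h:
    h=ctrl.move_straight(np.array([*r,.278]),max_speed=.012,threshold=3); st(h)
E
python3 r17.py
```

```text
[[181.17268456 567.46946623]
 [200.49308071 579.13203852]]
False t=29.04 p [0.5662 0.2557 0.2972] F [ 0.1  0.4 -2.8] M [ 0.05  0.04 -0.03] op 0.0529
True t=29.97 p [0.5658 0.2556 0.2862] F [-0.9  0.2  3.4] M [-0.02 -0.14 -0.03] op 0.0530
```

```bash
cat > r18.py <<'E'
from h import *
r=np.array([.5661,.2556])
st(); hand.ungrasp(); st()
ctrl.move_straight(np.array([*r,.40]),max_speed=.12)
ctrl.move_straight(np.array([.42,.0,.40]),max_speed=.2); st()
b=snapshot("scene");a=snapshot("top")
cv2.imwrite("pics/top8.png",a[:,:,::-1]);cv2.imwrite("pics/scene8.png",b[:,:,::-1])
crop(b,350,130,100,100,6,"s8.png");crop(a,180,70,120,120,5,"t8.png")
E
python3 r18.py
```

```text
t=29.97 p [0.5658 0.2556 0.2862] F [-0.9  0.2  3.4] M [-0.02 -0.14 -0.03] op 0.0530
 t=30.63 p [0.5652 0.2553 0.2853] F [ 0.3 -1.  -0.2] M [ 0.04  0.   -0.01] op 0.0882
 t=33.37 p [0.4204 0.0008 0.4   ] F [ 0.9 -0.2 -0.6] M [ 0.05  0.05 -0.01] op 0.0883
```

View pics/s8.png

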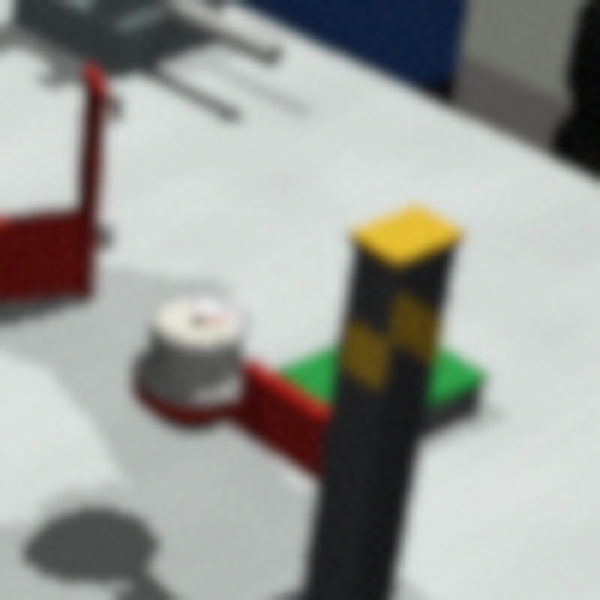

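View pics/t8.png

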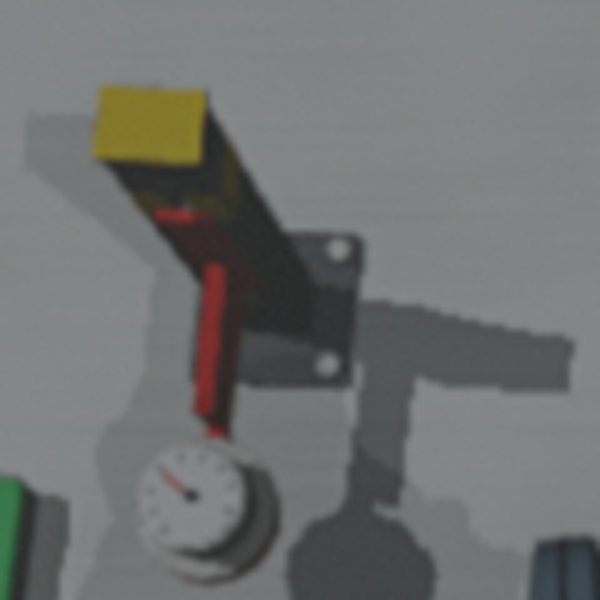

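View pics/top8.png

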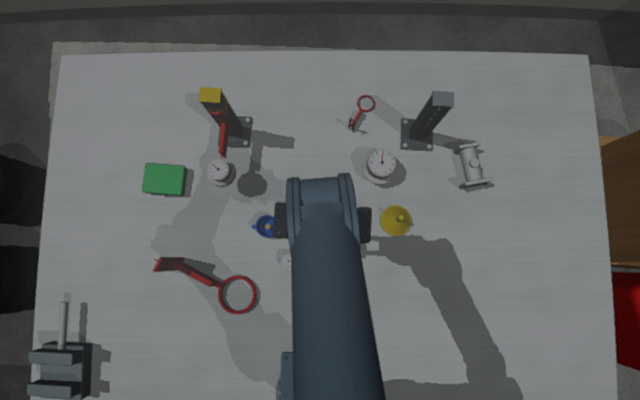

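```bash
python3 - <<'E'
from h import *
print(back("top",[[180+192/5-.5,70+496/5-.5]],.146),back("scene",[[350+200/6-.5,130+320/6-.5]],.146))
ctrl.pause(.5)
job_done()
E
```

```text
[[0.56623563 0.25467005 0.146     ]] [[0.56444774 0.25718623 0.146     ]]
the job is handed in; nothing more can be done
```

The red holder is hanging on the yellow-capped upright, the air density gauge is seated upright in its ring, and I handed the job in at about 34 s.

**Holder:**
- I gripped the middle-sized holder by its web and pushed the tabs in. The plate met the sheet at the expected place, so both tabs were in the slots.
- I then pushed it down until it would go no further, with about 25 N upward on the tool, and let go.
- The pictures afterwards show it hanging with its top inside the yellow band, and the ring within about 2 mm of where it should be.

**Gauge:**
- My first grasp was too low and closed on the flange, so I opened and re-gripped on the housing.
- The flange met the ring at tool height 0.2862 m, against 0.2865 m expected, with about 6 N. I released it there.
- In the last pictures it stands upright, with the dial centre within about 2 mm of the ring centre in both cameras.

**Checks that disagreed:**
- After the down-push the gripper ended about 2 mm lower than a nominal seat. I put this down to slight slip in the grip.
- The scene camera's fit of the plate while I was holding the holder was off by several millimetres. I relied on the top camera and contact instead.

The funnel, manifold, jet case and float bowl appear where they were in the last overall picture; I compared them by eye only.

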